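# Kick the empty cake ring out of the knock-out press and trap it on the chute

## Robot

A 7-joint arm with a two-finger parallel gripper is mounted at the origin on the work surface. World frame = base frame: x ahead of the robot, y to its left, z up, the work surface at z = 0. Lengths are in m, angles in rad, forces in N, time in s.
With the tool pointing down it reaches from about 0.425 to 0.925 m from the base axis. Payload 6.8 kg.
Tool frame: the origin (TCP) lies on the centre line of the jaws, within the pads' length; the fingertips stand 17 mm ahead of it and the grasp point (between the pads) lies 2 mm behind it (bot.tcp_to_tips is the z of the fingertips in the tool frame, in m); z points along the fingers, x is the direction in which the jaws open and shut, and the axes are right-handed (so a half turn about z gives the same grasp; the last joint's range is limited). The gripper opens to 88 mm and grips with 3 to 60 N. Pads are 20 mm wide; open, the fingers measure 115 mm over their backs; the gripper's body (75 mm by 178 mm) begins 61 mm behind the grasp point.
Start: joints at [-1.302, 0.477, 0.022, 1.555, -0.011, 1.109, -0.083], TCP at [0.248, 0.628, 0.24] pointing down, gripper open.
Joint ranges: [-2.96, 2.96], [-0.34, 2.1], [-1.41, 1.46], [0.24, 2.44], [-1.37, 4.51], [0.17, 1.92], [-2.96, 2.96]. Speed limits (rad/s): [2.39, 2.39, 3.14, 3.14, 3.14, 3.14, 3.14].

## Interface

Orientations are given as a 3x3 rotation matrix whose columns are the frame's x, y, z axes.
In Python, from cell import bot gives the robot as it stands. The module is installed in compiled form; this text tells all that it offers.
- The arm moves only by the tool servo_tool, never from a script. Its argument "motion" is a list of rows, each a list of 6 numbers: the shift along the world's x, y, z in mm, then the turn, a rotation vector about the world's x, y, z in degrees. In form: [[x, y, z, ax, ay, az], ...]. A call has 1 to 10 rows; each row shifts and turns the pose as measured when the row begins; what a row does not reach is not made up. A row lasts 1/8 s, in which the tool goes at most 62.5 mm and 10.7 degrees, less where a joint would pass 70% of its speed; a pose out of reach is approached as far as the arm can. A call is refused whole if a number of a shift passes 62.5 or a number of a turn 10.7, either way. A call with a gripper value outside its range is refused whole. "claw" is the opening, from 0 (shut) to 1 (fully open), set as the call begins (left out, the last holds). The fingers move at their own pace and stop on an object; "newtons" is the grip in N (left out, the last holds). Time passes only in rows, so rows that do not move let the fingers close. It gives the time, the measured TCP pose, the force and the opening at its end, in the units of the state.
- bot.observe(): the state, without advancing time (a new reading comes with each control period).
- bot.grab_frame(name): name is "side" or "top" or "wrist"; returns the picture (400x640x3 uint8, blue, green, red); there is no depth.
- bot.camera_params(name): a dict with "K" (3x3 intrinsics, pixels), "rvec" (rotation vector, rad) and "tvec" (3), from world to camera coordinates, as OpenCV has them; the wrist camera has in their place "hand_eye" (4x4, takes a point from camera to tool coordinates, whose origin is the TCP and whose axes are the tool frame's). Camera axes: x right, y down, z forward; pixel columns grow to the right and rows downward; lengths in m; the calibration is good to about 2 mm. The wrist camera is an equidistant fisheye: a pixel r from the principal point sees the ray r / f radians off the axis. A picture is of the moment at which its call begins: read the wrist's pose just before it. camera_params takes no time and is no camera call.
- bot.finish_job(): hands the job in, once; it reports no verdict.
The state is a dict: "time_s": time; "qpos": joint angles; "joint_velocities": joint speeds; "joint_efforts": joint torques, N m; "ee_pos": TCP position; "tcp_rot": TCP orientation; "contact_force": force on the tool from outside, world axes, zero at the start; "moment": the same for the moment, N m; "opening": finger opening in m.
Only numpy, scipy, OpenCV 4.12 (cv2) and the standard library are available. Lean on these libraries where they do the work, as an engineer would, in place of code of your own. Each camera call takes 0.05 s, during which the arm holds its last target.

## Task

The press has just knocked a cake out of its square ring, and the empty ring is still in the nest. Press the black eject button so that the spring ejector shoots the ring out on to the chute, and trap the ring there with your other finger before it slides off the open lower end. Finish with the finger still stopping the ring, which lies flat on the chute clear of the nest (the button may stay down or come up); the ring is only stopped, not gripped or picked up, and the things around the press stay where they are.

Things in the scene. Friction and masses are not known exactly. Their poses are not given: they have to be found in the camera images.
- chute: polished steel chute falling at 18 degrees, lane 68 mm wide between rails 12 mm high and 3 mm thick. Origin: middle of the lane floor beside the eject button, 82 mm above the table. x: level, across the lane; y: UP the chute; z: square to the floor. Floor from y = +107 mm (edge of the level nest deck) to the open end at y = -156 mm. Slippery (friction about 0.12): a ring will not stay on it unheld
- press: the knock-out press, fixed to the table. Origin on the table, under the lane, 20 mm from the button station towards the nest; z up, its y axis points level up the chute to the nest and column, x across the lane. Its arm, ram and column (up to 270 mm high, lever 425 mm) stand over the nest and behind it, from y = +90 mm on; above the rest there is free space
- button_top (a point): centre of the top of the black round eject button (28 mm across, on a grey pillar), pressed straight down. It stands beside the chute, 75 mm from the middle of the lane on the chute's -x side, level with the chute's origin; its top is 98 mm above the table, 16 mm higher than the lane floor beside it and 7 mm higher when fully down
- eject_button (a joint): how far the eject button is down, in m: 0 up, 0.009 fully down. Spring return: 2.5 N to start, about 6 N fully down. At 0.005 it frees the ejector, whose spring shoots the ring on to the chute at about 0.5 m/s; it passes the button a fraction of a second later
- ring: the empty square aluminium cake ring, 62 x 62 mm outside, 25 mm high, walls 2.5 mm, about 90 g, open at top and bottom. Origin at the centre of its underside, z up through it. It starts flat in the nest, on the level deck 115 mm above the table under the raised ram, 140 mm level distance from the chute's origin
- full_ring_a: bystander: a like ring with a baked cake in it, 62 x 62 x 25 mm, on the table; origin at the centre of its underside
- full_ring_b: bystander: another ring with a cake in it, 62 x 62 x 25 mm, on the table; origin at the centre of its underside
- brush: bystander: pastry brush 200 mm long lying on the table; origin at its middle, underneath
- oil_bottle: bystander: amber oil bottle, 62 mm across, 165 mm high; origin at the centre of its underside
There are look-alikes about, which are no part of the job. Leave any red look-alike of the ring alone.

How it is judged:
By the outcome, as a careful person would: the job done as asked, in the order asked, and still so for the second after the job is handed in, while the arm keeps its last pose, push and grip.
It also fails if it takes over 29 s, if anything falls off the work surface, if the arm or the gripper's body presses on something with over 40 N, if the wrist force passes 120 N, or if a joint passes its speed limit or range.

## Working session

There is one attempt and no reset: what is moved stays moved. The work goes in short steps, Python scripts to look and compute and a tool call to move; the robot and the scene stay as the last step left them, time stands still between calls to the robot, and variables do not carry over. Pictures are saved under pics/ and viewed, and the job is handed in when it is done.

Besides the shell and the picture viewer there is one more tool, called after "Emit:" as a command line: name --pt "numbers of a row" for each row, then --argument value for the rest. servo_tool: Moves the arm, as the interface text tells. Its arguments: {"type":"object","properties":{"motion":{"type":"array","items":{"type":"array","items":{"type":"number"}}},"claw":{"type":"number"},"newtons":{"type":"number"}},"required":["motion"]}

```bash
mkdir -p pics; ls; python3 - <<'E'
from cell import bot
import cv2
print(bot.observe())
for n in ["side","top","wrist"]:
    print(n,bot.camera_params(n)); cv2.imwrite(f"pics/{n}0.png",bot.grab_frame(n))
print(bot.tcp_to_tips)
E
```

```text
pics
{'time_s': 0.0, 'qpos': array([-1.30209738,  0.47775449,  0.02234635,  1.55637902, -0.01147939,
        1.10932262, -0.08312152]), 'joint_velocities': array([ 9.79658496e-05,  1.90693787e-04,  1.32505559e-03, -2.02882397e-03,
       -5.19596420e-04, -6.54315132e-04, -1.43840194e-03]), 'joint_efforts': array([-1.77788665e-04, -5.82863259e+01,  1.53448284e+00, -2.72600484e+01,
       -5.43196150e-02,  1.72396051e-02,  1.57600148e-04]), 'ee_pos': array([0.24818243, 0.62713368, 0.23874301]), 'tcp_rot': array([[ 3.67941580e-01,  9.29848775e-01, -4.98274940e-04],
       [ 9.29847302e-01, -3.67941888e-01, -1.66208531e-03],
       [-1.72882421e-03,  1.48230686e-04, -9.99998495e-01]]), 'contact_force': array([ 0.0695052 , -0.4609193 , -0.18037203]), 'moment': array([0.03331808, 0.00719686, 0.00565108]), 'opening': 0.08773886773002072}
side {'K': array([[390.13528022,   0.        , 320.79344035],
       [  0.        , 390.13528022, 205.39695376],
       [  0.        ,   0.        ,   1.        ]]), 'rvec': array([ 2.05153315, -0.50515443,  0.28048833]), 'tvec': array([-0.42126274,  0.28894423,  0.72888558])}
top {'K': array([[411.65150723,   0.        , 322.87911018],
       [  0.        , 411.65150723, 197.15602774],
       [  0.        ,   0.        ,   1.        ]]), 'rvec': array([ 2.13315973, -2.17322989,  0.12021572]), 'tvec': array([0.15123612, 0.55410716, 0.95493643])}
wrist {'K': array([[309.70691629,   0.        , 322.71835884],
       [  0.        , 309.70691629, 200.71285273],
       [  0.        ,   0.        ,   1.        ]]), 'hand_eye': array([[ 9.99999407e-01,  9.56600470e-04,  5.20104601e-04,
        -9.32147753e-04],
       [-1.05854777e-03,  9.65996658e-01,  2.58552388e-01,
        -6.94845450e-02],
       [-2.55087971e-04, -2.58552785e-01,  9.65997097e-01,
        -1.45576922e-01],
       [ 0.00000000e+00,  0.00000000e+00,  0.00000000e+00,
         1.00000000e+00]])}
0.017
```

View pics/side0.png

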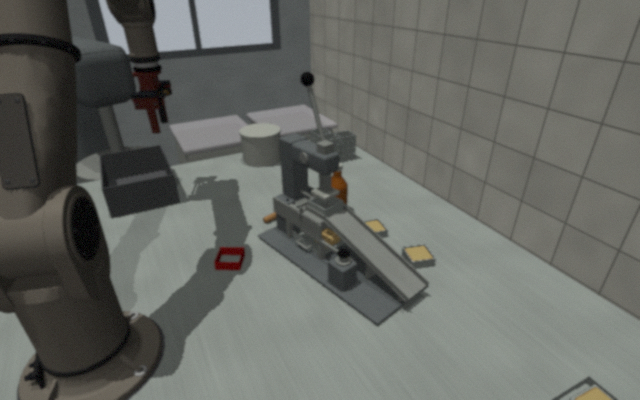

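View pics/top0.png

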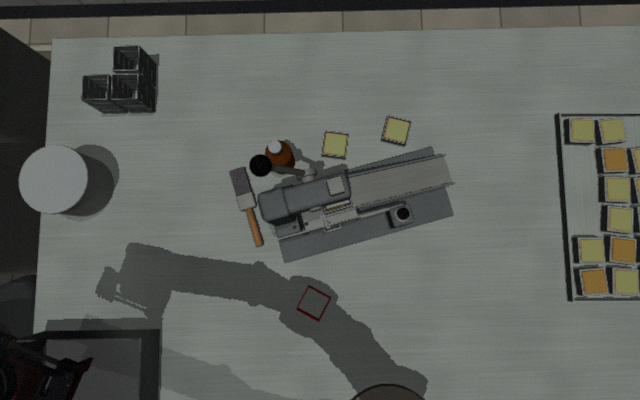

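View pics/wrist0.png

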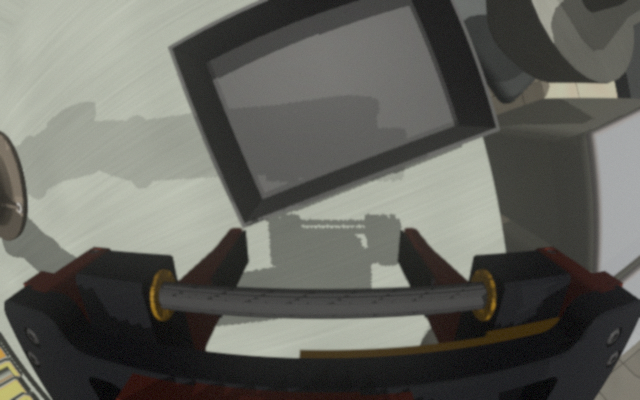

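```bash
cat > h.py <<'E'
import numpy as np, cv2
from cell import bot
def cam(n):
    p=bot.camera_params(n); R=cv2.Rodrigues(p["rvec"])[0]; return p["K"],R,p["tvec"].ravel()
def ray(n,u,v):
    K,R,t=cam(n); d=R.T@np.linalg.inv(K)@np.array([u,v,1.]); return -R.T@t,d
def onz(n,u,v,z):
    o,d=ray(n,u,v); return o+d*(z-o[2])/d[2]
def proj(n,P):
    K,R,t=cam(n); q=(R@np.asarray(P)+t); q=K@q; return q[:2]/q[2]
E
python3 - <<'E'
import cv2
a=cv2.imread('pics/top0.png'); cv2.imwrite('pics/topc.png',cv2.resize(a[130:270,240:460],None,fx=3.6,fy=3.6,interpolation=cv2.INTER_CUBIC))
a=cv2.imread('pics/side0.png'); cv2.imwrite('pics/sidec.png',cv2.resize(a[170:330,240:440],None,fx=3.6,fy=3.6,interpolation=cv2.INTER_CUBIC))
E
```

```text
(no output)
```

View pics/topc.png

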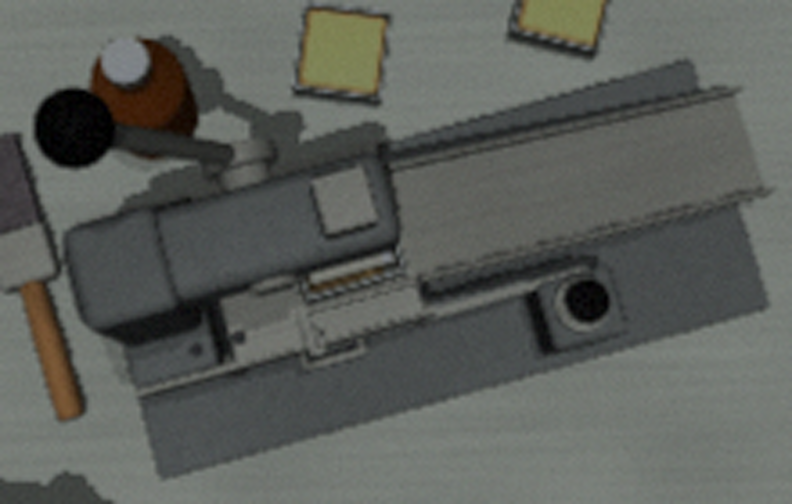

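View pics/sidec.png

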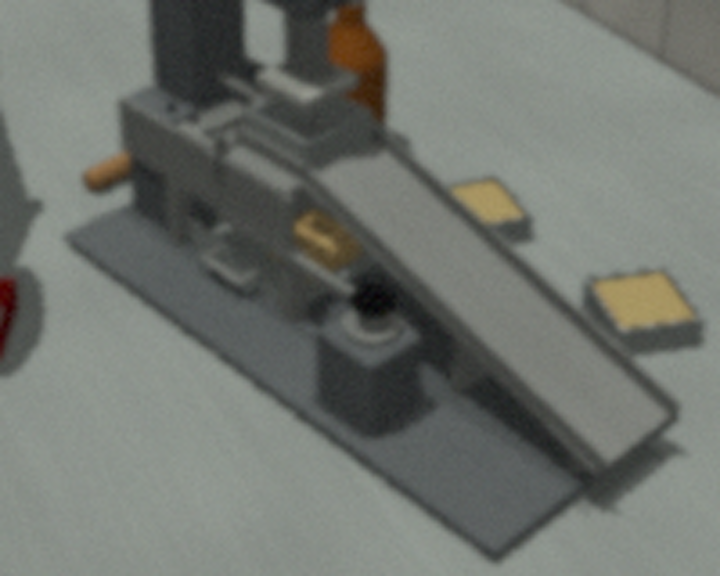

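```bash
python3 - <<'E'
from h import *
a=cv2.imread('pics/top0.png');m=(a.max(2)<40).astype(np.uint8);m[:, :385]=0;m[:,425:]=0;m[:200]=0;m[230:]=0
n,l,s,c=cv2.connectedComponentsWithStats(m);print(s,c)
k=1+s[1:,4].argmax();bt=c[k]
a=cv2.imread('pics/side0.png');m=(a.max(2)<40).astype(np.uint8);m[:, :325]=0;m[:,365:]=0;m[:240]=0;m[265:]=0
n,l,s,c=cv2.connectedComponentsWithStats(m);print(s,c)
B=onz('top',*bt,.098);print('B',B,'side proj',proj('side',B))
f=lambda x,y:(240+x/3.6,130+y/3.6)
# edges in plan
def P(x,y,z):return onz('top',*f(x,y),z)
far=P(738,91,.0452);near=P(770,191,.0452);print(far,near,np.linalg.norm(far-near))
e=(far-near)[:2];print('xang',np.degrees(np.arctan2(e[1],e[0])))
# base plate edge near (z~0.01?) 
a1=P(160,477,.006);a2=P(768,306,.006);d=(a1-a2)[:2];print('yang',np.degrees(np.arctan2(d[1],d[0]))-90,np.linalg.norm(d))
# near rail
yt=np.radians(17)
b1=P(430,275,.094+.02);d=(b1-near)[:2];print('rail yang',np.degrees(np.arctan2(d[1],d[0]))-90)
for yaw in (13,14,15,16,17):
    t=np.radians(yaw);X=np.array([np.cos(t),np.sin(t)]);Y=np.array([-np.sin(t),np.cos(t)])
    O=B[:2]+.075*X
    for sx in(-1,1):
        p=O+sx*.037*X-(.156*np.cos(.314)-.012*np.sin(.314))*Y
        u=proj('top',[*p,.0452]);print(yaw,sx,(u-[240,130])*3.6, end=' ')
    print(O)
E
```

```text
[[     0      0    640    400 255799]
 [   385    201     14      5     22]
 [   401    201      1      1      1]
 [   403    201      1      1      1]
 [   404    203      2      1      2]
 [   397    208     12     11    109]
 [   386    211      9     17     66]] [[319.43900093 199.48876266]
 [391.18181818 203.18181818]
 [401.         201.        ]
 [403.         201.        ]
 [404.5        203.        ]
 [402.73394495 213.        ]
 [389.48484848 219.37878788]]
[[     0      0    640    400 255847]
 [   337    246     27     19    150]
 [   328    254      1      1      1]
 [   327    256      1      1      1]
 [   359    264      1      1      1]] [[319.4838165  199.46775221]
 [346.73333333 253.33333333]
 [328.         254.        ]
 [327.         256.        ]
 [359.         264.        ]]
B [ 0.5099499  -0.03743245  0.098     ] side proj [342.71770866 251.05167244]
[ 0.65113243 -0.15409893  0.0452    ] [ 0.58331713 -0.17153869  0.0452    ] 0.0700218604187773
xang 14.421995976274761
yang 14.560140858919354 0.42913013938783
rail yang 14.126155806410395
13 -1 [767.75192739 196.7308876 ] 13 1 [736.60296763  90.30760184] [ 0.58302765 -0.02056112]
14 -1 [765.6823991  193.32640647] 14 1 [732.69793743  87.44633515] [ 0.58272208 -0.01928831]
15 -1 [763.55536163 189.95785752] 15 1 [728.74666923  84.65191237] [ 0.58239433 -0.01802102]
16 -1 [761.37149851 186.62621041] 16 1 [724.75034244  81.92508829] [ 0.58204452 -0.01675965]
17 -1 [759.13150855 183.33242235] 17 1 [720.71014697  79.26659796] [ 0.58167275 -0.01550457]
```

```bash
cat >> h.py <<'E'
yaw=np.radians(14.3);X=np.array([np.cos(yaw),np.sin(yaw),0]);Yl=np.array([-X[1],X[0],0]);Z=np.array([0,0,1.])
s,c=np.sin(np.pi/10),np.cos(np.pi/10);yc=c*Yl+s*Z;zc=-s*Yl+c*Z
B0=np.array([.509,-.039,0])
O=B0+.075*X
Rt=np.c_[X,-yc,-zc]
def tcp(corner_y,corner_z,xm=-.0375): # downhill corner of tips
    tip=O+xm*X+corner_y*Yl+corner_z*Z+.010*yc
    return tip+.017*zc
def todo(T,Rt=Rt):
    from scipy.spatial.transform import Rotation as Ro
    o=bot.observe();print('t',o['time_s'],'ee',o['ee_pos'].round(4),'open',o['opening'],'F',o['contact_force'].round(1))
    print('shift mm',(1000*(T-o['ee_pos'])).round(1),'rot deg',np.degrees(Ro.from_matrix(Rt@o['tcp_rot'].T).as_rotvec()).round(2))
E
python3 - <<'E'
from h import *
todo(tcp(.002,.089+.045)); print(tcp(.002,.089))
print('nest near edge',onz('top',283,262,0),'knob',onz('top',260,166,.425),'red',onz('top',314,303,.02),'bottle',onz('top',279,155,.1))
E
```

```text
t 0.15 ee [0.2482 0.6273 0.2389] open 0.0878886321499851 F [-0.1  0.5  1. ]
shift mm [ 295.6 -650.9  -85.7] rot deg [ 14.08  12.29 -53.66]
[ 0.54379255 -0.02367414  0.10825813]
nest near edge [0.40328337 0.24158217 0.        ] knob [0.556617   0.22844741 0.425     ] red [0.30674441 0.16656337 0.02      ] bottle [0.64739561 0.23840484 0.1       ]
```

Emit:
servo_tool --pt "20 -55 8 0 0 -5" --pt "20 -55 8 0 0 -5" --pt "20 -55 8 0 0 -5" --pt "20 -55 8 0 0 -5" --pt "20 -55 8 0 0 -5" --pt "20 -55 0 0 0 -5" --pt "20 -55 0 0 0 -5" --pt "22 -55 0 0 0 -5" --pt "22 -55 0 0 0 -5" --pt "0 0 0 0 0 0" --claw 0.7

```text
time_s: 1.4
ee_pos: [0.4329, 0.1151, 0.2779]
tcp_rot: [[0.928, 0.373, -0.002], [0.373, -0.928, 0.002], [-0.001, -0.002, -1.0]]
contact_force: [-1.0, 0.6, -0.3]
opening: 0.0616
```

```bash
python3 - <<'E'
from h import *
todo(tcp(.002,.089+.055))
E
```

```text
t 1.4 ee [0.4329 0.1151 0.2779] open 0.06158663983183867 F [-1.   0.6 -0.3]
shift mm [ 110.9 -138.7 -114.6] rot deg [17.01  5.49 -7.56]
```

Emit:
servo_tool --pt "5 -45 0 4 1 -2" --pt "15 -45 0 4 1 -2" --pt "35 -45 -20 4 1 -2" --pt "35 -4 -40 4 1 -1" --pt "20 0 -40 1 1 0" --pt "0 0 0 0 0 0"

```text
time_s: 2.15
ee_pos: [0.547, -0.0208, 0.1755]
tcp_rot: [[0.965, 0.254, -0.068], [0.263, -0.914, 0.31], [0.016, -0.317, -0.948]]
contact_force: [0.0, 0.9, 0.0]
opening: 0.0615
```

```bash
python3 - <<'E'
from h import *
todo(tcp(.002,.089+.035))
import cv2
for n in ["side","top","wrist"]:
    im=bot.grab_frame(n)
    if n=="side": im=cv2.resize(im[130:330,230:480],None,fx=3,fy=3)
    if n=="top": im=cv2.resize(im[110:270,300:500],None,fx=3.6,fy=3.6)
    cv2.imwrite(f"pics/{n}1.png",im)
E
```

```text
t 2.15 ee [ 0.547  -0.0208  0.1755] open 0.06154992733585286 F [0.  0.9 0. ]
shift mm [ -3.2  -2.9 -32.2] rot deg [-0.69  0.78 -0.95]
```

View pics/side1.png

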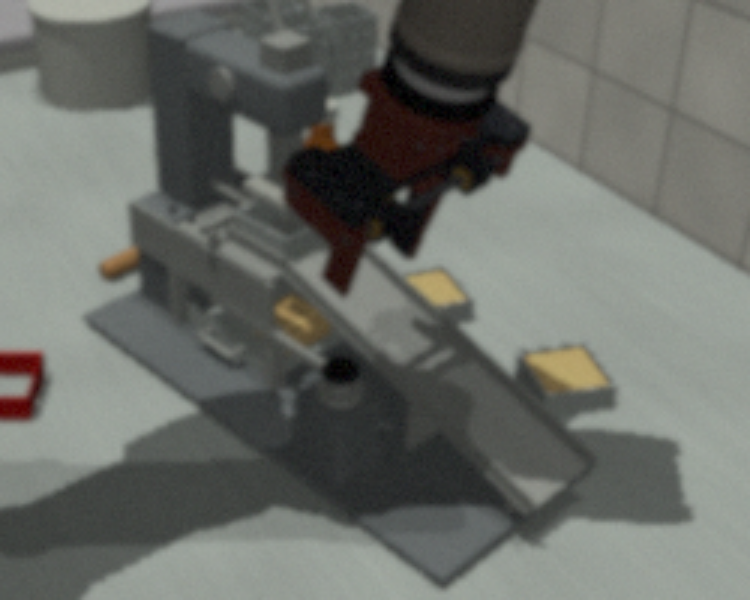

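View pics/wrist1.png

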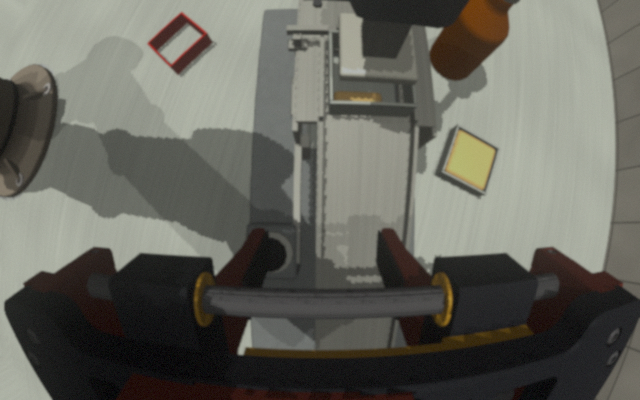

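View pics/top1.png

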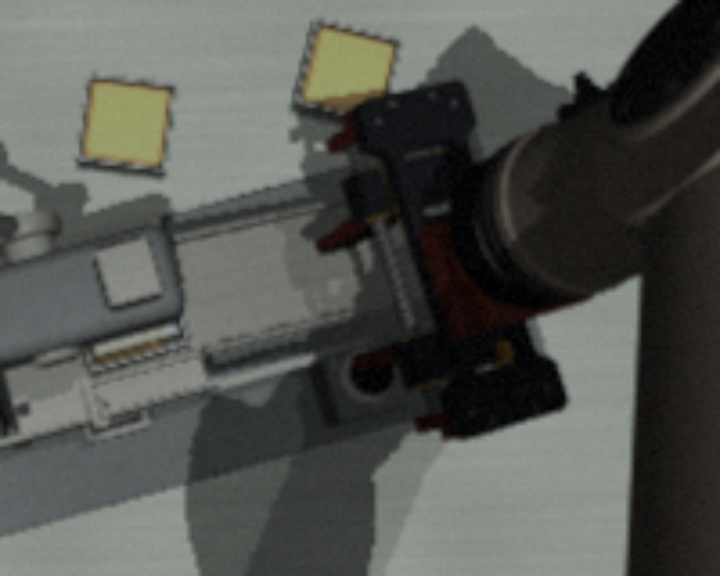

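```bash
cat >> h.py <<'E'
def wpix(P,o=None):
    o=o or bot.observe();p=bot.camera_params('wrist');H=p['hand_eye'];K=p['K']
    t=o['tcp_rot'].T@(np.asarray(P)-o['ee_pos']); q=H[:3,:3].T@(t-H[:3,3])
    th=np.arctan2(np.hypot(q[0],q[1]),q[2]);ph=np.arctan2(q[1],q[0]);return np.array([K[0,2]+K[0,0]*th*np.cos(ph),K[1,2]+K[0,0]*th*np.sin(ph)])
E
python3 - <<'E'
from h import *
o=bot.observe()
C=O+.082*Z
print('btn',wpix(B0+.098*Z))
print('rails top y=20,60', [wpix(C+x*X+y*yc+.012*zc).round(0) for y in(.02,.06,.1) for x in(-.034,.034)])
for xf in (-.075,0): print('tip',wpix(o['ee_pos']+o['tcp_rot']@[xf+.0375,0,.017]))
for xf in (-.0308,.0308): print('inner pad up edge',wpix(o['ee_pos']+o['tcp_rot']@[xf,-.01,.017]))
im=cv2.imread('pics/wrist1.png');cv2.imwrite('pics/w1c.png',cv2.resize(im[90:290,220:440],None,fx=3.6,fy=3))
E
```

```text
btn [266.50533182 253.11026015]
rails top y=20,60 [array([319., 235.]), array([404., 236.]), array([320., 185.]), array([409., 187.]), array([321., 130.]), array([412., 135.])]
tip [257.42727609 243.70544762]
tip [387.1101592  243.85485706]
inner pad up edge [267.76828503 227.63348913]
inner pad up edge [376.78502779 227.75655209]
```

View pics/w1c.png

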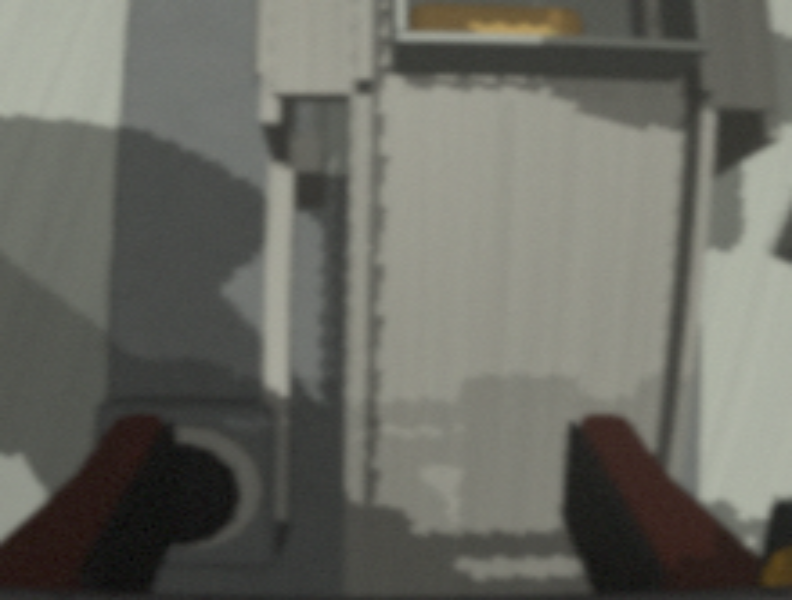

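Emit:
servo_tool --pt "-1 -1.5 -16 -0.7 0.8 -1" --pt "-1 -1.5 -16 0 0 0" --pt "0 0 -16 0 0 0" --pt "0 0 0 0 0 0"

```text
time_s: 2.8
ee_pos: [0.5454, -0.0221, 0.1325]
tcp_rot: [[0.969, 0.239, -0.065], [0.248, -0.921, 0.301], [0.012, -0.308, -0.951]]
contact_force: [-0.3, -0.1, -0.0]
opening: 0.0613
```

```bash
python3 - <<'E'
from h import *
todo(tcp(.002,.089)+.001*X)
im=bot.grab_frame('side');cv2.imwrite('pics/side2.png',cv2.resize(im[180:300,280:440],None,fx=4.5,fy=4.5))
im=bot.grab_frame('wrist');cv2.imwrite('pics/w2.png',cv2.resize(im[90:290,220:440],None,fx=3.6,fy=3))
print(wpix(B0+.098*Z))
E
```

```text
t 2.8 ee [ 0.5454 -0.0221  0.1325] open 0.061264113465392414 F [-0.3 -0.1 -0. ]
shift mm [ -0.6  -1.4 -24.3] rot deg [-0.12  0.67 -0.05]
[258.89399109 259.67417242]
```

View pics/side2.png

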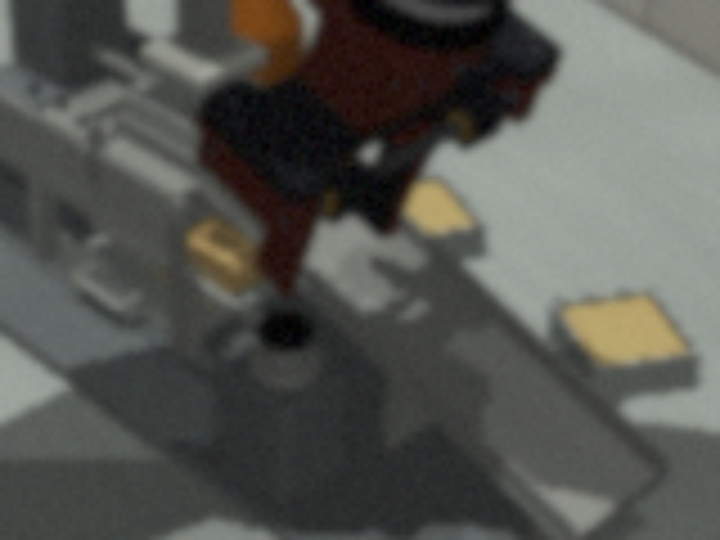

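View pics/w2.png

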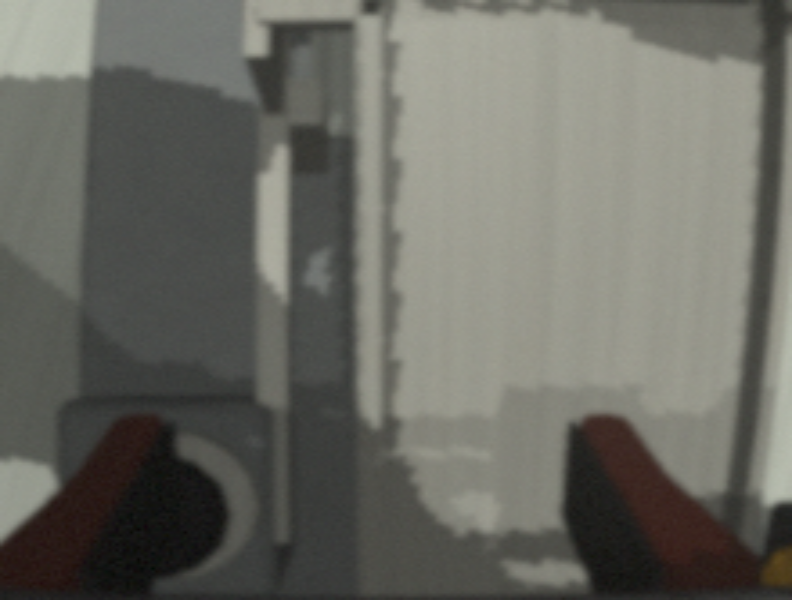

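Emit:
servo_tool --pt "-0.5 -1.5 -13 0 0.6 0" --pt "0 0 0 0 0 0"

```text
time_s: 3.15
ee_pos: [0.5462, -0.0243, 0.1203]
tcp_rot: [[0.969, 0.236, -0.073], [0.247, -0.921, 0.301], [0.004, -0.31, -0.951]]
contact_force: [-0.3, -0.0, 0.3]
opening: 0.0617
```

```bash
python3 - <<'E'
from h import *
todo(tcp(.002,.089)+.001*X)
E
```

```text
t 3.15 ee [ 0.5462 -0.0243  0.1203] open 0.06169705050809655 F [-0.3 -0.   0.3]
shift mm [ -1.4   0.8 -12.1] rot deg [-0.1   0.21 -0.02]
```

Hovering about 3 mm above the button; now press, aiming just short of the stop.

Emit:
servo_tool --pt "-1 0.5 -5 0 0 0" --pt "0 0 -4 0 0 0" --pt "0 0 -3 0 0 0" --pt "0 0 0 0 0 0" --pt "0 0 0 0 0 0"

```text
time_s: 3.78
ee_pos: [0.5466, -0.0246, 0.1092]
tcp_rot: [[0.969, 0.236, -0.07], [0.246, -0.921, 0.301], [0.007, -0.309, -0.951]]
contact_force: [-0.3, -1.2, 4.7]
opening: 0.0615
```

```bash
python3 - <<'E'
from h import *
todo(tcp(.002,.089)+.001*X)
im=bot.grab_frame('side');cv2.imwrite('pics/side3.png',cv2.resize(im[180:300,280:440],None,fx=4.5,fy=4.5))
im=bot.grab_frame('wrist');cv2.imwrite('pics/w3.png',im)
E
```

```text
t 3.775 ee [ 0.5466 -0.0246  0.1092] open 0.06151138190758545 F [-0.3 -1.2  4.7]
shift mm [-1.8  1.2 -0.9] rot deg [-0.1   0.38  0.03]
```

View pics/side3.png

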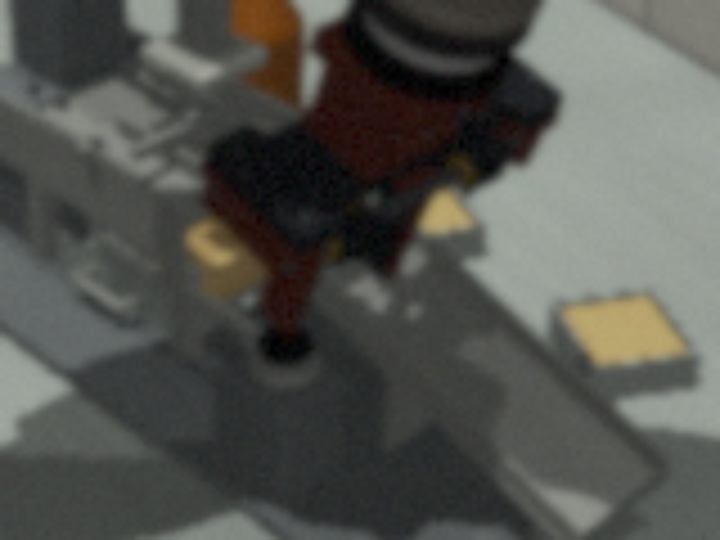

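View pics/w3.png

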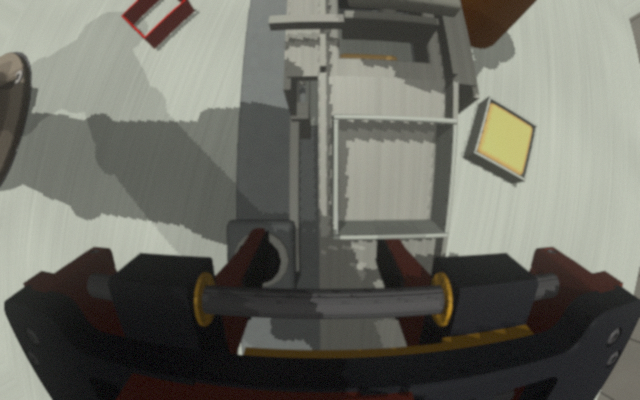

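The ring (wrist view, corners about (333,118), (457,118), (447,237), (337,237)) is out of the nest and lies against the lane finger at about (390,240). I'll let it settle and check that it stays put and lies flat.

Emit:
servo_tool --pt "0 0 0 0 0 0" --pt "0 0 0 0 0 0" --pt "0 0 0 0 0 0" --pt "0 0 0 0 0 0" --pt "0 0 0 0 0 0" --pt "0 0 0 0 0 0"

```text
time_s: 4.62
ee_pos: [0.5466, -0.0246, 0.1092]
tcp_rot: [[0.969, 0.237, -0.07], [0.247, -0.921, 0.301], [0.007, -0.309, -0.951]]
contact_force: [0.3, -1.8, 4.5]
opening: 0.0614
```

```bash
python3 - <<'E'
from h import *
todo(tcp(.002,.089)+.001*X)
im=bot.grab_frame('wrist');a=cv2.imread('pics/w3.png');print('diff',cv2.absdiff(im,a)[100:245,320:460].mean(),cv2.absdiff(im,a).mean())
cv2.imwrite('pics/w4.png',cv2.resize(im[90:270,270:490],None,fx=3.6,fy=3.3))
C=O+.082*Z
o=bot.observe()
up=(o['ee_pos']+o['tcp_rot']@[0.0375,-.010,.017])-C
y0=up@yc;print('finger face y,gap,x',y0,up@zc,up@X)
for z in(.025,):
  for y in (y0,y0+.062): print([wpix(C+x*X+y*yc+z*zc).round(1) for x in(-.031,.031)])
im=bot.grab_frame('top');cv2.imwrite('pics/top4.png',im)
E
```

```text
t 4.625 ee [ 0.5466 -0.0246  0.1092] open 0.06137563407414595 F [ 0.3 -1.8  4.5]
shift mm [-1.8  1.2 -1. ] rot deg [-0.09  0.39  0.03]
diff 1.5792775041050904 2.0237044270833335
finger face y,gap,x 0.022891865690342864 0.007728771922999502 0.0025485865735542386
[array([330.2, 239.7]), array([445.6, 237.6])]
[array([331.3, 114.1]), array([455.9, 119.7])]
```

View pics/w4.png

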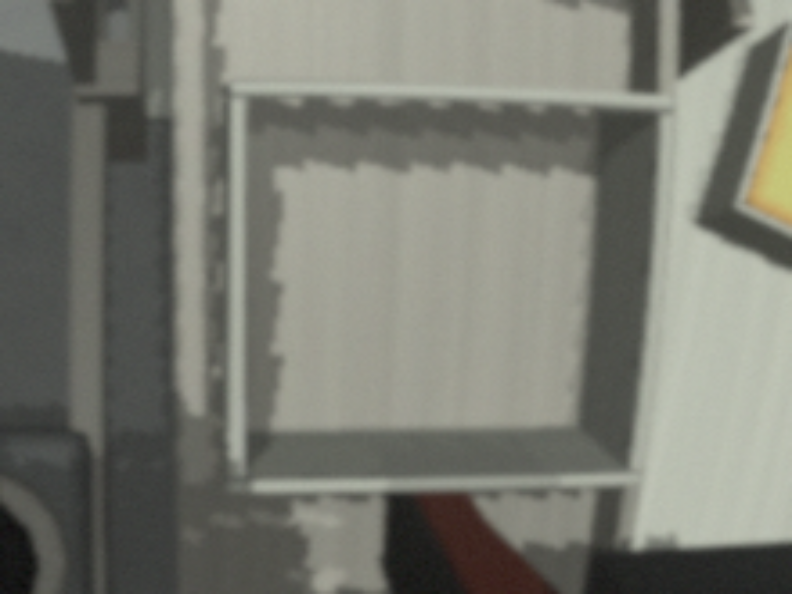

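View pics/top4.png

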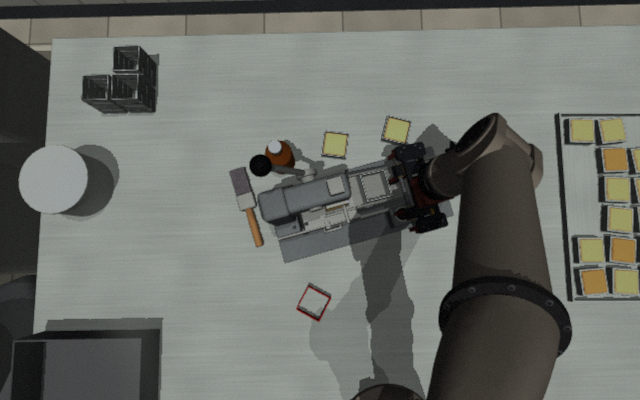

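The ring's corners match those predicted for a ring lying flat against the finger to within about 2 to 7 px. Nothing moved in 0.8 s, and the bystanders are where they were.

```bash
python3 -c "
from cell import bot
print(bot.finish_job())"
```

```text
the job is handed in; nothing more can be done
None
```

I pressed the eject button with one finger while the other finger was already down in the lane, square to the floor. The ejector shot the ring out on to the chute and the lane finger stopped it. The job was handed in at about 4.7 s.

**Ring:** My last check showed it still and flat on the chute, resting against the finger. It spans y from about +23 to +85 mm, clear of the nest edge at +107 mm. Its corners in the wrist image agreed with a flat ring to within about 2–7 px, most of that sideways and consistent with my estimate of the lane's middle being 1–2 mm off.

**Contact:** The button was still held down at about 4.5 N. The lane finger's tip was about 8 mm above the floor, overlapping the 25 mm ring by about 17 mm.

**Surroundings:** The bystanders and the red look-alike were in their original places in the top view. No check failed.

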